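# Lay out the day's salvage for the buyer's photo

## Task

The scrap buyer pays from a photo with the parts always laid out the same way, so lay the four loose parts out around the gutted power supply and the drive cage: the fan flat on the middle of the cage's top and square with it; the squat capacitor can upright on the slab, midway between the middles of the power supply and the cage; the relay lying flat straight behind that can (on its side away from the robot), with a gap of about 2.5 cm; and the tall can upright straight out from the power supply's toggle switch, about 3 cm clear of the housing wall. Let go of everything and leave the heatsink, transformer and copper ring where they are.

Things in the scene. Friction and masses are not known exactly. Their poses are not given: they have to be found in the camera images.
- slab: Speckled pale terrazzo slab, fixed, 360 (x) x 800 (y) x 20 mm high; everything stands on its top. Origin: middle of its underside (top is 20 mm above). x points away from the robot (within 6 degrees), z up. The middles of power supply and cage lie 180 mm either side of the slab's middle along its y axis (either may be at +y); midway between them is the slab's middle.
- psu: Gutted beige power supply: fixed open-topped metal box, 100 (x) x 125 (y) x 64 mm high. Origin: middle of its underside, on the slab; z up. Its -x wall (50 mm from the origin) faces the robot, give or take 20 degrees; on it, at y = -30 mm and 40 mm up, is a small steel toggle switch standing 18 mm out. Straight out from the switch: along -x at y = -30 mm.
- cage: Rusty brown steel drive bay cage, fixed, 110 (x) x 120 (y) x 50 mm high, with a flat closed top and an open front. Origin: middle of its underside, on the slab; z up, x and y along its sides.
- fan: Black plastic cooling fan, loose, lying flat: square frame 60 x 60 mm, 25 mm high, with blades and a hub inside. Origin: middle of its underside; z up, x and y square to its sides. About 45 g.
- squat_can: Squat bare aluminium capacitor can, loose, standing upright: 40 mm diameter, 34 mm high. Origin: middle of its underside; z up along its axis. About 55 g.
- tall_can: Tall thin bare aluminium capacitor can, loose, standing upright: 25 mm diameter, 60 mm high. Origin: middle of its underside; z up along its axis. About 45 g.
- relay: Orange plastic relay, loose, lying flat: block 36 (x) x 28 (y) x 22 mm high, with brass blades that stand 6 mm out of its +x end. Origin: middle of the block's underside; z up. About 30 g.
- heatsink: Bystander: finned aluminium heatsink, loose, 40 (x) x 50 (y) x 32 mm high, on the far part of the slab. Origin: middle of its underside.
- transformer: Bystander: small transformer, dark steel core with a copper winding, loose, 36 (x) x 42 (y) x 34 mm high, on the far part of the slab. Origin: middle of its underside.
- choke: Bystander: copper choke ring lying flat, loose, 34 mm outside diameter, 13 mm high, near the far right corner of the slab. Origin: middle of its underside.

How it is judged (in metres and radians):
At the end, for the whole second after the job is handed in: All released, flat or upright, at rest: fan on cage, centred to 12 mm, square to 11 deg; squat can within 15 mm of midway; relay centre 48-82 mm from that can, on its far side, within 20 mm of the slab's x axis; tall can 15-45 mm from the switch wall, within 15 mm sideways of the switch (horizontal distance between fan and cage below 0.012 m and z of fan in the frame of cage between 0.045 and 0.056 m and angle between each of fan, tall_can, squat_can, relay's own z axis and vertical below 0.1 rad and (angle between the x axis of fan and the x axis of cage, either way round below 0.2 rad or angle between the x axis of fan and the y axis of cage, either way round below 0.2 rad) and horizontal distance between squat_can and slab below 0.015 m and horizontal distance between relay and squat_can between 0.048 and 0.082 m and x of relay in the frame of slab above 0.03 m and y of relay in the frame of slab between -0.02 and 0.02 m and x of tall_can in the frame of psu between -0.1075 and -0.0775 m and y of tall_can in the frame of psu between -0.045 and -0.015 m and z of tall_can in the frame of slab between 0.015 and 0.026 m and z of squat_can in the frame of slab between 0.015 and 0.026 m and z of relay in the frame of slab between 0.015 and 0.026 m and linear speed of each of fan, tall_can, squat_can, relay below 0.02 m/s); the robot touches nothing.
It fails at once if the heatsink is moved by more than 20 mm (distance of heatsink from where it was at the start of the episode above 0.02 m).
It fails at once if the transformer is moved by more than 20 mm (distance of transformer from where it was at the start of the episode above 0.02 m).
It fails at once if the copper choke ring is moved by more than 20 mm (distance of choke from where it was at the start of the episode above 0.02 m).
It also fails if it takes over 120 s, if anything falls off the work surface, if the arm or the gripper's body presses on something with over 40 N, if the wrist force passes 120 N, or if a joint passes its speed limit or range.

## Robot

A 6-joint arm with a two-finger parallel gripper is mounted at the origin on the work surface. World frame = base frame: x ahead of the robot, y to its left, z up, the work surface at z = 0. Lengths are in mm, angles in rad, forces in N, time in s.
With the tool pointing down it reaches from about 275 to 750 mm from the base axis. Payload 10.2 kg.
Tool frame: the origin (TCP) lies midway between the tips of the shut fingers; the grasp point (between the pads) lies 19 mm behind it (ctrl.tcp_to_grasp is the z of the grasp point in the tool frame, in mm); z points along the fingers, y is the direction in which the jaws open and shut (so a half turn about z gives the same grasp; the last joint's range is limited). The gripper opens to 85 mm and grips with 20 to 120 N. Pads are 22 mm wide; open, the fingers measure 114 mm over their backs; the gripper's body (76 mm by 85 mm) begins 54 mm behind the grasp point. The pads swing forward as they close: fully open they stand 13 mm farther back than shut.
Start: joints at [0.977, 0.313, 1.498, -0, 1.331, -0.223], TCP at [190.253, 489.321, 231.294] pointing down, gripper open.
Joint ranges: [-2.94, 2.94], [-0.97, 2.17], [0.19, 2.56], [-1.23, 4.37], [0.02, 3.11], [-2.88, 2.88]. Speed limits (rad/s): [2.39, 2.39, 3.01, 3.14, 3.14, 3.14].

## Interface

Orientations are given as a unit quaternion [w, x, y, z].
In Python, from rig import sensors, capture, order, ctrl gives the robot as it stands. The module is installed in compiled form; this text tells all that it offers.
- The arm moves only by the tool play_rows, never from a script. Its argument "deltas" is a list of rows, each a list of 7 numbers: the shift along the world's x, y, z in units of 40 mm (1.0 is 40 mm), then the turn, a rotation vector about the world's x, y, z in units of 6 degrees (1.0 is 6 degrees), then the opening, from -1 (shut) to 1 (fully open). A call has 1 to 8 rows; each row shifts and turns the commanded pose from where the row before left it; what a row does not reach is not made up. A row lasts 1/12 s, in which the tool goes at most 41.7 mm and 7.16 degrees, less where a joint would pass 70% of its speed; a pose out of reach is approached as far as the arm can. A call is refused whole if a number of a shift passes 1 or a number of a turn 1, either way. A call with a gripper value outside its range is refused whole. The fingers move at their own pace and stop on an object; "squeeze" is the grip in N (left out, the last holds). Time passes only in rows, so rows that do not move let the fingers close. It gives the time, the measured TCP pose, the force and the opening at its end, in the units of the state.
- sensors.sense(): the state, without advancing time (a new reading comes with each control period).
- capture(name): name is "side" or "top" or "wrist"; returns a dict with "pixels" (420x560x3 uint8, red, green, blue), "z_map" (420x560 float32, mm along the optical axis (not along the pixel's ray), 0 where there is no reading), "fx", "fy", "cx", "cy" (pixels), "eye" and "rotation" of the camera in the world; the wrist camera has in their place "tool_from_camera" (4x4, takes a point from camera to tool coordinates, whose origin is the TCP and whose axes are the flange's). Camera axes: x right, y down, z forward; pixel columns grow to the right and rows downward; lengths in mm; the calibration is good to about 2 mm. A picture is of the moment at which its call begins: read the wrist's pose just before it.
- order.finish_job(): hands the job in, once; it reports no verdict.
The state is a dict: "time_s": time; "joints": joint angles; "dq": joint speeds; "tau": joint torques, N m; "eef_pos": TCP position; "ee_rot": TCP orientation; "force": force on the tool from outside, world axes, zero at the start; "wrist_torque": the same for the moment, N m; "grip_width": opening from 0.0 (shut) to 1.0 (fully open).
Only numpy, scipy, OpenCV 4.12 (cv2) and the standard library are available. Lean on these libraries where they do the work, as an engineer would, in place of code of your own. Each camera call takes 0.05 s, during which the arm holds its last target. There are 200 camera calls.

## Working session

There is one attempt and no reset: what is moved stays moved. The work goes in short steps, Python scripts to look and compute and a tool call to move; the robot and the scene stay as the last step left them, time stands still between calls to the robot, and variables do not carry over. Pictures are saved under pics/ and viewed, about 12 in all and at most 16, crops included, and the job is handed in when it is done.

Besides the shell and the picture viewer there is one more tool, called as name([rows], argument=value, ...), one row to a line, values as JSON. play_rows: Moves the arm, as the interface text tells. Its arguments: {"type":"object","properties":{"deltas":{"type":"array","items":{"type":"array","items":{"type":"number"}}},"squeeze":{"type":"number"}},"required":["deltas"]}

```bash
mkdir -p pics
cat > h.py <<'E'
import numpy as np, cv2
from rig import sensors, capture, order, ctrl
from scipy.spatial.transform import Rotation as R
def cloud(c):
    z=c["z_map"]; v,u=np.mgrid[:z.shape[0],:z.shape[1]]
    P=np.stack([(u-c["cx"])/c["fx"]*z,(v-c["cy"])/c["fy"]*z,z],-1)
    if "eye" in c: return P@np.array(c["rotation"]).T+np.array(c["eye"])
    T=np.array(c["tool_from_camera"]); P=P@T[:3,:3].T+T[:3,3]
    s=c["s"]; q=s["ee_rot"]; return P@R.from_quat([q[1],q[2],q[3],q[0]]).as_matrix().T+np.array(s["eef_pos"])
def shot(name,fn=None):
    s=sensors.sense(); c=capture(name); c["s"]=s
    if fn: cv2.imwrite("pics/"+fn,c["pixels"][:,:,::-1])
    c["P"]=cloud(c); c["P"][c["z_map"]==0]=np.nan
    return c
E
python3 - <<'E'
from h import *
import pickle
for n in("top","side"):
    c=shot(n,n+"1.png"); pickle.dump(c,open(n+".pkl","wb")); print(n,c["eye"],np.round(c["rotation"],3).tolist(),c["fx"])
print(sensors.sense(),ctrl.tcp_to_grasp)
E
```

```text
Traceback (most recent call last):
  File "h.py", line 13, in shot
    c["P"]=cloud(c); c["P"][c["z_map"]==0]=np.nan
           ~~~~~^^^
  File "h.py", line 7, in cloud
    if "eye" in c: return P@np.array(c["rotation"]).T+np.array(c["eye"])
                          ~^~~~~~~~~~~~~~~~~~~~~~~~~~
ValueError: matmul: Input operand 1 has a mismatch in its core dimension 0, with gufunc signature (n?,k),(k,m?)->(n?,m?) (size 4 is different from 3)
```

View pics/top1.png

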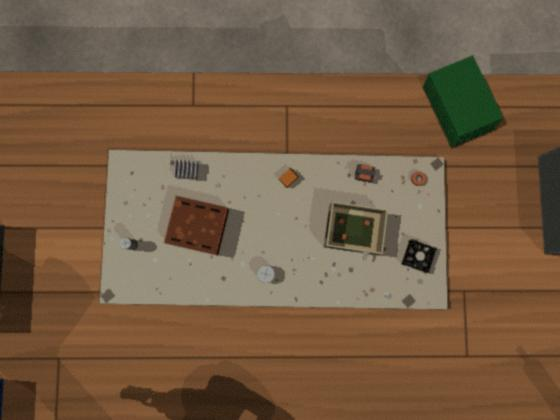

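```bash
python3 - <<'E'
s=open("h.py").read()
s=s.replace('np.array(c["rotation"]).T','R.from_quat(np.roll(c["rotation"],-1)).as_matrix().T')
open("h.py","w").write(s)
E
python3 - <<'E'
from h import *
import pickle
for n in("top","side"):
    c=shot(n,n+"1.png"); pickle.dump(c,open(n+".pkl","wb")); print(n,c["eye"],c["rotation"],c["fx"])
    if n=="top":
        for u,v in [(108,151),(446,156),(446,307),(102,304),(280,200),(126,243),(266,274),(288,177),(420,256),(197,226),(357,230)]: print(u,v,np.round(c["P"][v,u],1))
        cv2.imwrite("pics/topL.png",cv2.resize(c["pixels"][140:315,95:275,::-1],None,fx=3.4,fy=3.4,interpolation=cv2.INTER_CUBIC))
        cv2.imwrite("pics/topR.png",cv2.resize(c["pixels"][140:315,275:455,::-1],None,fx=3.4,fy=3.4,interpolation=cv2.INTER_CUBIC))
print(sensors.sense(),ctrl.tcp_to_grasp)
E
```

```text
top [ 459.26241062   13.44066143 1192.89066098] [ 0.0370663  -0.70528163  0.70616004 -0.05041739] 502.4958749719466
108 151 [750.4 404.5  -1.1]
446 156 [ 7.394e+02 -4.158e+02  5.000e-01]
446 307 [ 378.3 -393.2   20.2]
102 304 [386.7 403.8  -0.6]
280 200 [627.8 -10.1  21.7]
126 243 [523.5 329.8  82.2]
266 274 [455.1  22.5  49.8]
288 177 [679.  -28.5  41.5]
420 256 [ 495.1 -330.4   42.8]
197 226 [561.9 176.4  71.8]
357 230 [ 556.4 -189.6   26.4]
side [ 465.51177969 -600.76775476  548.18534209] [-0.4368916   0.89344405 -0.09297978  0.04730971] 395.2143746773797
{'time_s': 0.15, 'joints': array([ 9.76587956e-01,  3.13326490e-01,  1.49821458e+00, -7.32014652e-06,
        1.33100387e+00, -2.23387107e-01]), 'dq': array([ 0.00045572, -0.00091318, -0.00091332,  0.00030703,  0.00041319,
        0.00120128]), 'tau': array([ 7.35705507e-04, -4.12379980e+01, -2.59792703e+01, -2.05158772e-04,
        3.32410717e-03,  1.07463952e-04]), 'eef_pos': array([190.15476304, 489.16214666, 230.88203713]), 'ee_rot': array([-1.86009315e-04,  1.84349266e-01,  9.82860683e-01, -4.38324917e-04]), 'force': array([ 0.44933416, -0.35088232, -0.09101859]), 'wrist_torque': array([ 0.03861329, -0.07774989, -0.01184048]), 'grip_width': 1.0002735341208586} -18.700000000000003
```

View pics/side1.png

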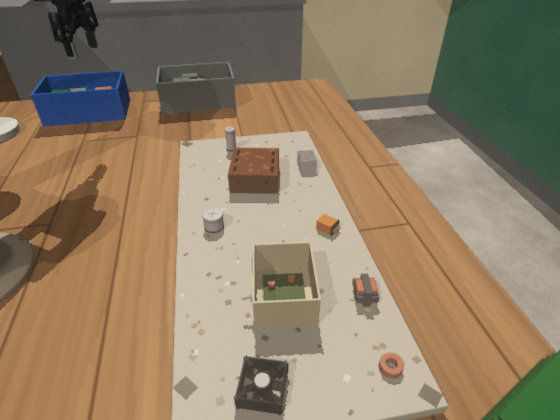

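View pics/topL.png

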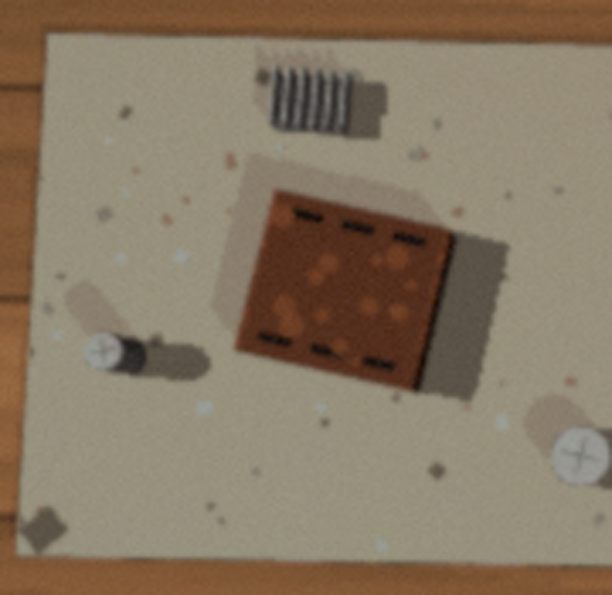

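View pics/topR.png

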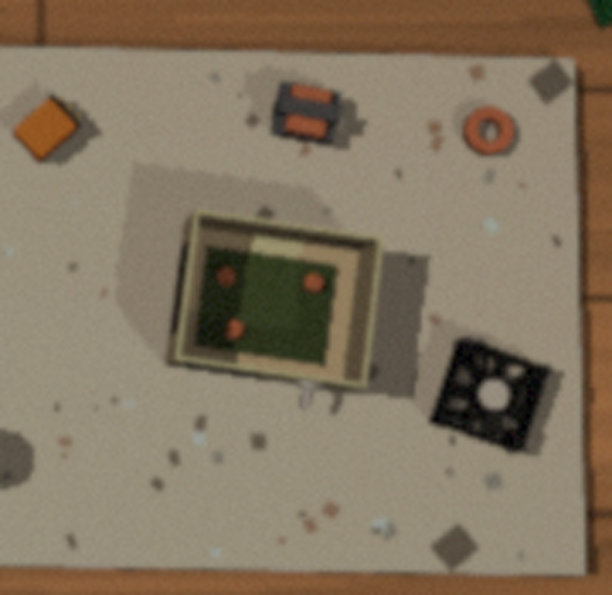

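```bash
cat >> h.py <<'E'
def plane(c,uv,z):
    uv=np.atleast_2d(uv).astype(float)
    d=np.c_[(uv[:,0]-c["cx"])/c["fx"],(uv[:,1]-c["cy"])/c["fy"],np.ones(len(uv))]
    if "eye" in c: M=R.from_quat(np.roll(c["rotation"],-1)).as_matrix(); e=np.array(c["eye"])
    else:
        T=np.array(c["tool_from_camera"]); s=c["s"]; B=R.from_quat(np.roll(s["ee_rot"],-1)).as_matrix()
        M=B@T[:3,:3]; e=B@T[:3,3]+np.array(s["eef_pos"])
    d=d@M.T; return e+d*((z-e[2])/d[:,2])[:,None]
def rect(c,box,zt,lo,hi):
    u0,v0,u1,v1=box; Z=c["P"][v0:v1,u0:u1,2]; m=((Z>lo)&(Z<hi)).astype(np.uint8)
    n,l,st,_=cv2.connectedComponentsWithStats(m,connectivity=8); k=1+np.argmax(st[1:,4]); v,u=np.nonzero(l==k)
    p=plane(c,np.c_[u+u0,v+v0],zt)[:,:2]
    r=cv2.minAreaRect(p.astype(np.float32)); return r,p.mean(0),len(p)
E
python3 - <<'E'
from h import *
import pickle
c=pickle.load(open("top.pkl","rb"))
for n,b,z,lo,hi in [("slab",(90,140,460,320),20,12,27),("cage",(150,185,240,265),70,60,80),("psu",(315,195,400,262),84,70,95),("fan",(398,235,445,278),45,33,55),
 ("tall",(115,230,150,258),80,65,90),("squat",(250,260,285,290),54,40,65),("relay",(270,162,305,192),42,32,52),("heat",(168,155,205,183),52,42,60),("trans",(350,158,382,186),54,40,62)]:
    r,m,k=rect(c,b,z,lo,hi); print(n,np.round(r[0],1),np.round(r[1],1),round(r[2],1),"mean",np.round(m,1),k)
print(plane(c,[[275+305/3.4,140+400/3.4]],60))
# relay corners, slab corners
print("slab",plane(c,[[108,151],[446,156.8],[447,308],[100.3,303.5]],20).round(1).tolist())
E
```

```text
slab [5.617e+02 5.000e-01] [799.1 359.6] 88.8 mean [556.    9.1] 44245
cage [565.2 180. ] [121.3 110. ] 76.9 mean [564.9 180.2] 2657
psu [ 557.2 -178.3] [127.  102.2] 81.6 mean [ 559.3 -182.5] 435
fan [ 496.1 -328. ] [63.8 62.2] 69.8 mean [ 495.2 -327.6] 560
tall [523.7 330.4] [26.5 22. ] 89.9 mean [523.8 331. ] 117
squat [456.3  23.6] [38.1 37.9] 45.1 mean [456.2  23.7] 252
relay [680.3 -30.2] [28.9 41.8] 42.4 mean [679.4 -29. ] 206
heat [699.  223.1] [39.9  4.6] 1.3 mean [698.5 223. ] 34
trans [ 687.4 -206.5] [43.8 36.6] 78.6 mean [ 687.6 -205.9] 284
[[ 491.13125925 -199.83493024   60.        ]]
slab [[745.3, 397.6, 20.0], [732.8, -408.7, 20.0], [376.0, -395.5, 20.0], [389.1, 401.0, 20.0]]
```

play_rows([
  [0.83, -0.395, 0, 0, 0, 0, 1],
  [0.83, -0.395, 0, 0, 0, 0, 1],
  [0.83, -0.395, 0, 0, 0, 0, 1],
  [0.83, -0.395, 0, 0, 0, 0, 1],
  [0.83, -0.395, 0, 0, 0, 0, 1],
  [0.83, -0.395, 0, 0, 0, 0, 1],
  [0.83, -0.395, 0, 0, 0, 0, 1],
  [0.83, -0.395, 0, 0, 0, 0, 1],
])

```text
time_s: 0.82
eef_pos: [457.3, 361.8, 231.1]
ee_rot: [-0.0, 0.184, 0.983, -0.0]
force: [0.2, 0.4, 0.1]
grip_width: 0.999
```

play_rows([
  [0.83, -0.395, 0, 0, 0, 0, 1],
  [0.84, -0.4, 0, 0, 0, 0, 1],
  [0, 0, -0.9, 0, 0, 0, 1],
  [0, 0, -0.9, 0, 0, 0, 1],
  [0, 0, -0.5, 0, 0, 0, 1],
  [0, 0, 0, 0, 0, 0, 1],
  [0, 0, 0, 0, 0, 0, 1],
])

```text
time_s: 1.4
eef_pos: [522.5, 331.1, 139.1]
ee_rot: [-0.001, 0.184, 0.983, -0.0]
force: [0.1, 0.4, 0.8]
grip_width: 0.999
```

Run:
```python
from h import *
c=shot("wrist","w1.png"); s=c["s"]; print(s["eef_pos"],s["ee_rot"],s["joints"])
r,m,k=rect(c,(0,0,560,420),80,72,88); print(r,m,k)
```

```text
[522.51382605 331.06805094 139.14152473] [-5.96755523e-04  1.84337264e-01  9.82862796e-01 -3.75587602e-04] [ 3.75624106e-01  5.96299061e-01  1.31639082e+00 -1.08173714e-06
  1.23031300e+00 -8.24376709e-01]
((533.1303100585938, 188.0192413330078), (102.28406524658203, 54.22431182861328), 76.8828125) [524.86069577 181.61080102] 2878
```

View pics/w1.png

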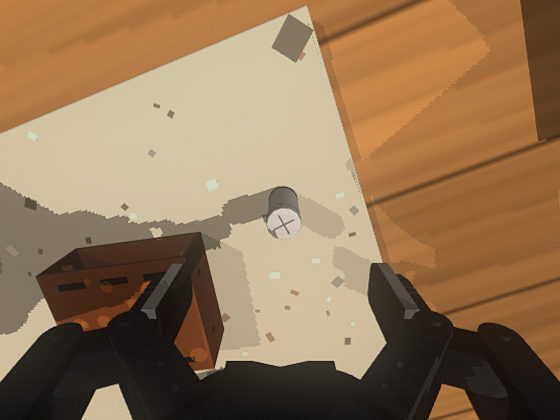

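play_rows([
  [0.02, 0, -0.8, 0, 0, 0, 1],
  [0, 0, -0.8, 0, 0, 0, 1],
  [0, 0, -0.75, 0, 0, 0, 1],
  [0, 0, 0, 0, 0, 0, 1],
  [0, 0, 0, 0, 0, 0, -1],
  [0, 0, 0, 0, 0, 0, -1],
  [0, 0, 0, 0, 0, 0, -1],
  [0, 0, 0, 0, 0, 0, -1],
], squeeze=35)

```text
time_s: 2.12
eef_pos: [524.5, 331.6, 47.6]
ee_rot: [0.002, 0.184, 0.983, 0.001]
force: [-0.1, -0.5, 0.6]
grip_width: 0.457
```

play_rows([
  [0, 0, 0, 0, 0, 0, -1],
  [0, 0, 0, 0, 0, 0, -1],
  [0, 0, 0.3, 0, 0, 0, -1],
  [0, 0, 0.8, 0, 0, 0, -1],
  [0, 0, 0.8, 0, 0, 0, -1],
  [0, 0, 0.8, 0, 0, 0, -1],
  [0, 0, 0.3, 0, 0, 0, -1],
  [0, 0, 0, 0, 0, 0, -1],
])

```text
time_s: 2.78
eef_pos: [524.6, 331.6, 169.7]
ee_rot: [0.003, 0.184, 0.983, 0.002]
force: [0.3, -0.5, -0.4]
grip_width: 0.283
```

play_rows([
  [-0.113, -0.94, 0, 0, 0, 0, -1],
  [-0.113, -0.94, 0, 0, 0, 0, -1],
  [-0.113, -0.94, 0, 0, 0, 0, -1],
  [-0.113, -0.94, 0, 0, 0, 0, -1],
  [-0.113, -0.94, 0, 0, 0, 0, -1],
  [-0.113, -0.94, 0, 0, 0, 0, -1],
  [-0.113, -0.94, 0, 0, 0, 0, -1],
  [-0.113, -0.94, 0, 0, 0, 0, -1],
])

```text
time_s: 3.45
eef_pos: [486.1, 28.8, 164.4]
ee_rot: [-0.001, 0.184, 0.983, -0.0]
force: [0.6, -0.1, -0.4]
grip_width: 0.278
```

play_rows([
  [-0.113, -0.94, 0, 0, 0, 0, -1],
  [-0.113, -0.94, 0, 0, 0, 0, -1],
  [-0.113, -0.94, 0, 0, 0, 0, -1],
  [-0.113, -0.94, 0, 0, 0, 0, -1],
  [-0.113, -0.94, 0, 0, 0, 0, -1],
  [-0.113, -0.9, 0, 0, 0, 0, -1],
  [0, 0, 0, 0, 0, 0, -1],
  [0, 0, 0, 0, 0, 0, -1],
])

```text
time_s: 4.12
eef_pos: [459.3, -194.7, 164.3]
ee_rot: [-0.001, 0.186, 0.983, 0.0]
force: [-0.4, 0.6, -0.8]
grip_width: 0.28
```

play_rows([
  [0.03, 0, -0.8, 0, 0, 0, -1],
  [0, 0, -0.8, 0, 0, 0, -1],
  [0, 0, -0.8, 0, 0, 0, -1],
  [0, 0, -0.3, 0, 0, 0, -1],
  [0, 0, -0.15, 0, 0, 0, -1],
  [0, 0, 0, 0, 0, 0, -1],
  [0, 0, 0, 0, 0, 0, -1],
  [0, 0, 0, 0, 0, 0, -1],
])

```text
time_s: 4.78
eef_pos: [462.0, -193.7, 52.4]
ee_rot: [0.001, 0.184, 0.983, -0.0]
force: [0.3, -0.4, -0.5]
grip_width: 0.284
```

```bash
python3 -c "
from h import *
c=shot('side','s2.png');print(c['s']['eef_pos'],c['s']['force'])
cv2.imwrite('pics/s2c.png',cv2.resize(c['pixels'][200:360,160:340,::-1],None,fx=3.5,fy=3.5))"
```

```text
[ 462.0109206  -193.67273983   52.40756108] [ 0.2822557  -0.37097797 -0.50094937]
```

View pics/s2c.png

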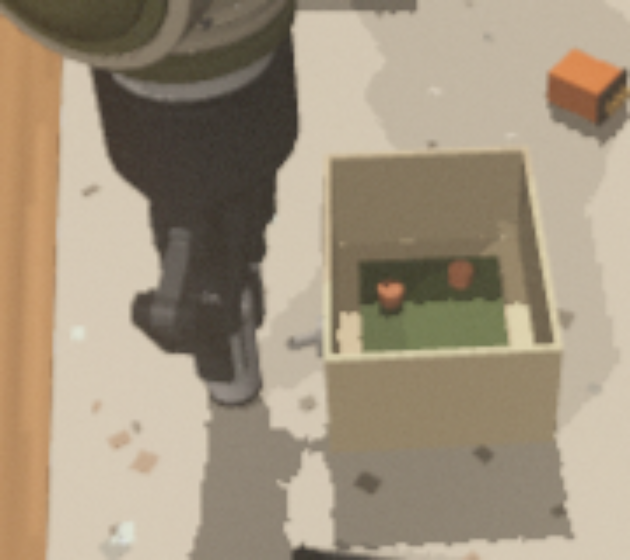

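play_rows([
  [0, 0, 0, 0, 0, 0, -1],
  [0, 0, 0, 0, 0, 0, -1],
  [0, 0, 0, 0, 0, 0, -1],
])

```text
time_s: 5.08
eef_pos: [461.5, -193.8, 51.7]
ee_rot: [0.0, 0.184, 0.983, -0.0]
force: [-0.3, 0.2, -0.4]
grip_width: 0.277
```

play_rows([
  [0, 0, -0.06, 0, 0, 0, -1],
  [0, 0, -0.04, 0, 0, 0, -1],
  [0, 0, 0, 0, 0, 0, -1],
])

```text
time_s: 5.33
eef_pos: [461.2, -193.6, 46.9]
ee_rot: [-0.0, 0.184, 0.983, 0.0]
force: [1.0, 0.7, -1.0]
grip_width: 0.281
```

play_rows([
  [0, 0, -0.035, 0, 0, 0, -1],
  [0, 0, 0, 0, 0, 0, -1],
  [0, 0, 0, 0, 0, 0, -1],
])

```text
time_s: 5.58
eef_pos: [461.5, -193.7, 46.6]
ee_rot: [0.0, 0.184, 0.983, -0.0]
force: [-2.6, 1.3, 8.2]
grip_width: 0.283
```

play_rows([
  [0, 0, 0, 0, 0, 0, 0.2],
  [0, 0, 0, 0, 0, 0, 0.4],
  [0, 0, 0, 0, 0, 0, 0.4],
  [0, 0, 0.4, 0, 0, 0, 0.4],
  [0, 0, 0.8, 0, 0, 0, 0.4],
  [0, 0, 0.8, 0, 0, 0, 0.6],
  [0, 0, 0.8, 0, 0, 0, 1],
  [0, 0, 0.2, 0, 0, 0, 1],
])

```text
time_s: 6.25
eef_pos: [462.8, -194.7, 170.5]
ee_rot: [0.003, 0.184, 0.983, -0.002]
force: [1.3, -0.4, 1.1]
grip_width: 0.995
```

play_rows([
  [0.2, -0.83, 0, 0, 0, 0, 1],
  [0.2, -0.83, 0, 0, 0, 0, 1],
  [0.2, -0.83, 0, 0, 0, 0, 1],
  [0.21, -0.83, 0, 0, 0, 0.17, 1],
  [0, 0, 0, 0, 0, 0, 1],
  [0, 0, 0, 0, 0, 0, 1],
])

```text
time_s: 6.75
eef_pos: [493.4, -327.5, 164.6]
ee_rot: [-0.001, 0.176, 0.984, 0.0]
force: [-0.1, -0.3, -0.6]
grip_width: 0.998
```

Run:
```python
from h import *
c=shot("wrist","w2.png"); s=c["s"]; print(s["eef_pos"],s["ee_rot"])
c2=shot("side","s3.png")
cv2.imwrite("pics/j.png",np.hstack([cv2.resize(c["pixels"],(400,300)),cv2.resize(c2["pixels"],(400,300))])[:,:,::-1])
```

```text
[ 493.43684775 -327.48584445  164.59224459] [-6.39177470e-04  1.76480861e-01  9.84303751e-01  4.72021392e-04]
```

View pics/j.png

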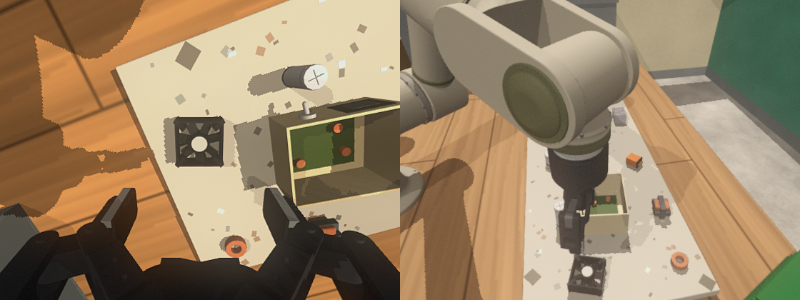

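Run:
```python
from h import *
c=shot("wrist","w3.png"); 
print(plane(c,[[245,165],[311,165],[311,231],[245,231],[279,201]],45).round(1).tolist(),plane(c,[[442,106]],80).round(1))
P=c["P"]; m=(P[...,2]>39)&(P[...,2]<50); m[:, :235]=0;m[:,325:]=0;m[:155]=0;m[245:]=0
v,u=np.nonzero(m); r=cv2.minAreaRect(plane(c,np.c_[u,v],45)[:,:2].astype(np.float32)); print(r)
```

```text
[[454.7, -342.4, 45.0], [474.4, -288.5, 45.0], [533.4, -308.1, 45.0], [512.2, -365.8, 45.0], [495.6, -326.0, 45.0]] [[ 458.9 -188.6   80. ]]
((494.94268798828125, -328.5122375488281), (63.089115142822266, 64.23677825927734), 69.83153533935547)
```

play_rows([
  [0.04, -0.01, -0.85, 0, 0, 0, 1],
  [0, 0, -0.85, 0, 0, 0, 1],
  [0, 0, -0.85, 0, 0, 0, 1],
  [0, 0, -0.5, 0, 0, 0, 1],
  [0, 0, -0.3, 0, 0, 0, 1],
  [0, 0, -0.22, 0, 0, 0, 1],
  [0, 0, 0, 0, 0, 0, 1],
  [0, 0, 0, 0, 0, 0, 1],
])

```text
time_s: 7.57
eef_pos: [495.9, -327.0, 24.1]
ee_rot: [0.001, 0.175, 0.984, -0.0]
force: [0.3, -0.1, -0.5]
grip_width: 1.003
```

play_rows([
  [0, 0, 0, 0, 0, 0, -1],
  [0, 0, 0, 0, 0, 0, -1],
  [0, 0, 0, 0, 0, 0, -1],
  [0, 0, 0, 0, 0, 0, -1],
  [0, 0, 0, 0, 0, 0, -1],
  [0, 0, 0, 0, 0, 0, -1],
], squeeze=30)

```text
time_s: 8.07
eef_pos: [495.9, -327.4, 24.5]
ee_rot: [0.001, 0.176, 0.984, -0.001]
force: [-0.8, 0.5, 7.3]
grip_width: 0.697
```

play_rows([
  [0, 0, 0.3, 0, 0, 0, -1],
  [0, 0, 0.7, 0, 0, 0, -1],
  [0, 0, 0.8, 0, 0, 0, -1],
  [0, 0, 0.8, 0, 0, 0, -1],
  [0, 0, 0.4, 0, 0, 0, -1],
  [0, 0, 0, 0, 0, 0.6, -1],
  [0, 0, 0, 0, 0, 0.6, -1],
  [0, 0, 0, 0, 0, 0, -1],
])

```text
time_s: 8.73
eef_pos: [495.4, -326.9, 144.3]
ee_rot: [0.001, 0.112, 0.994, -0.0]
force: [0.5, 0.7, -1.8]
grip_width: 0.695
```

play_rows([
  [0.125, 0.91, 0, 0, 0, 0, -1],
  [0.125, 0.91, 0, 0, 0, 0, -1],
  [0.125, 0.91, 0, 0, 0, 0, -1],
  [0.125, 0.91, 0, 0, 0, 0, -1],
  [0.125, 0.91, 0, 0, 0, 0, -1],
  [0.125, 0.91, 0, 0, 0, 0, -1],
  [0.125, 0.91, 0, 0, 0, 0, -1],
  [0.125, 0.91, 0, 0, 0, 0, -1],
])

```text
time_s: 9.4
eef_pos: [535.3, -33.9, 143.7]
ee_rot: [0.0, 0.115, 0.993, -0.0]
force: [0.6, 0.3, 0.1]
grip_width: 0.696
```

play_rows([
  [0.125, 0.91, 0, 0, 0, 0, -1],
  [0.125, 0.91, 0, 0, 0, 0, -1],
  [0.125, 0.91, 0, 0, 0, 0, -1],
  [0.125, 0.91, 0, 0, 0, 0, -1],
  [0.125, 0.9, 0, 0, 0, 0, -1],
  [0.09, 0.7, 0, 0, 0, 0, -1],
  [0, 0, 0, 0, 0, 0, -1],
  [0, 0, 0, 0, 0, 0, -1],
])

```text
time_s: 10.07
eef_pos: [563.7, 175.1, 143.2]
ee_rot: [-0.0, 0.113, 0.994, -0.0]
force: [0.0, -0.3, -0.4]
grip_width: 0.697
```

play_rows([
  [0.03, 0.12, -0.6, 0, 0, 0, -1],
  [0, 0, -0.6, 0, 0, 0, -1],
  [0, 0, -0.3, 0, 0, 0, -1],
  [0, 0, -0.15, 0, 0, 0, -1],
  [0, 0, 0, 0, 0, 0, -1],
  [0, 0, 0, 0, 0, 0, -1],
])

```text
time_s: 10.57
eef_pos: [565.7, 178.2, 78.1]
ee_rot: [0.001, 0.114, 0.993, 0.0]
force: [0.2, -0.2, -0.3]
grip_width: 0.696
```

```bash
python3 -c "
from h import *
c=shot('side');print(c['s']['eef_pos'],c['s']['force'])
cv2.imwrite('pics/s4c.png',cv2.resize(c['pixels'][100:240,160:340,::-1],None,fx=3.5,fy=3.5))"
```

```text
[565.71322725 178.24100082  78.05390758] [ 0.17563185 -0.20052774 -0.34623792]
```

View pics/s4c.png

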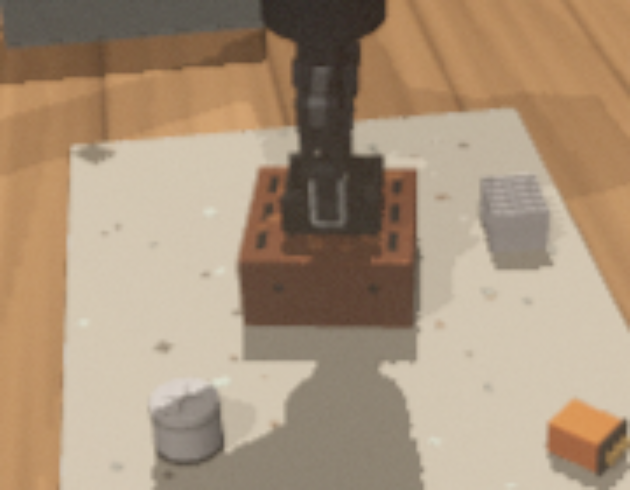

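play_rows([
  [0, 0.04, -0.04, 0, 0, 0, -1],
  [0, 0, -0.04, 0, 0, 0, -1],
  [0, 0, -0.02, 0, 0, 0, -1],
  [0, 0, 0, 0, 0, 0, -1],
])

```text
time_s: 10.95
eef_pos: [565.6, 180.5, 74.5]
ee_rot: [0.001, 0.113, 0.994, 0.0]
force: [-2.1, -1.0, 7.9]
grip_width: 0.693
```

play_rows([
  [0, 0, 0, 0, 0, 0, 0.6],
  [0, 0, 0, 0, 0, 0, 1],
  [0, 0, 0, 0, 0, 0, 1],
  [0, 0, 0, 0, 0, 0, 1],
  [0, 0, 0.5, 0, 0, 0, 1],
  [0, 0, 0.8, 0, 0, 0, 1],
  [0, 0, 0.8, 0, 0, 0, 1],
  [0, 0, 0.1, 0, 0, 0, 1],
])

```text
time_s: 11.62
eef_pos: [567.3, 180.6, 166.8]
ee_rot: [0.004, 0.113, 0.994, 0.001]
force: [0.5, -0.1, 1.5]
grip_width: 0.999
```

play_rows([
  [-0.547, -0.785, 0, 0, 0, 0, 1],
  [-0.547, -0.785, 0, 0, 0, 0, 1],
  [-0.547, -0.785, 0, 0, 0, 0, 1],
  [-0.547, -0.785, 0, 0, 0, 0, 1],
  [-0.547, -0.785, 0, 0, 0, 0, 1],
  [0, 0, -0.5, 0, 0, 0, 1],
  [0, 0, 0, 0, 0, 0, 1],
  [0, 0, 0, 0, 0, 0, 1],
])

```text
time_s: 12.28
eef_pos: [455.6, 23.4, 140.9]
ee_rot: [-0.001, 0.114, 0.994, 0.0]
force: [0.5, 0.4, -0.2]
grip_width: 0.995
```

Run:
```python
from h import *
c=shot("wrist","w4.png"); print(c["s"]["eef_pos"],c["s"]["ee_rot"])
```

```text
[455.61209516  23.41133781 140.85912455] [-6.77675031e-04  1.13688199e-01  9.93516235e-01  1.59083949e-04]
```

View pics/w4.png

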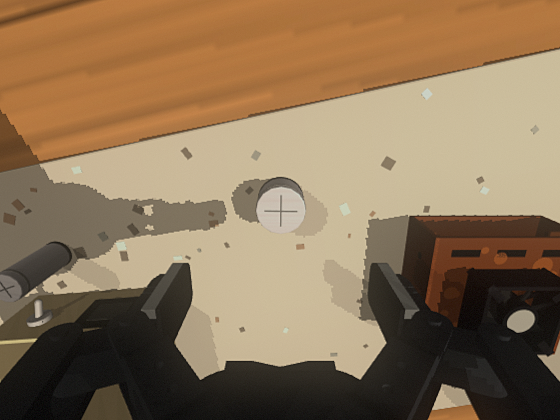

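play_rows([
  [0.01, 0, -0.85, 0, 0, 0, 1],
  [0, 0, -0.85, 0, 0, 0, 1],
  [0, 0, -0.7, 0, 0, 0, 1],
  [0, 0, -0.3, 0, 0, 0, 1],
  [0, 0, -0.18, 0, 0, 0, 1],
  [0, 0, 0, 0, 0, 0, 1],
  [0, 0, 0, 0, 0, 0, 1],
])

```text
time_s: 12.92
eef_pos: [457.0, 23.6, 26.6]
ee_rot: [0.001, 0.113, 0.994, -0.0]
force: [0.2, -0.5, 0.2]
grip_width: 1.002
```

play_rows([
  [0, 0, 0, 0, 0, 0, -1],
  [0, 0, 0, 0, 0, 0, -1],
  [0, 0, 0, 0, 0, 0, -1],
  [0, 0, 0, 0, 0, 0, -1],
  [0, 0, 0, 0, 0, 0, -1],
  [0, 0, 0, 0, 0, 0, -1],
  [0, 0, 0, 0, 0, 0, -1],
])

```text
time_s: 13.5
eef_pos: [456.5, 23.2, 26.6]
ee_rot: [0.0, 0.113, 0.994, -0.0]
force: [-1.5, 0.0, 5.0]
grip_width: 0.46
```

play_rows([
  [0, 0, 0.4, 0, 0, 0, -1],
  [0, 0, 0.6, 0, 0, 0, -1],
  [0.66, -0.14, 0, 0, 0, 0, -1],
  [0.66, -0.14, 0, 0, 0, 0, -1],
  [0.66, -0.14, 0, 0, 0, 0, -1],
  [0.65, -0.14, 0, 0, 0, 0, -1],
  [0, 0, 0, 0, 0, 0, -1],
  [0, 0, 0, 0, 0, 0, -1],
])

```text
time_s: 14.17
eef_pos: [561.7, 0.7, 65.6]
ee_rot: [-0.0, 0.114, 0.994, 0.0]
force: [-1.8, -0.5, -0.9]
grip_width: 0.461
```

play_rows([
  [0, 0, -0.4, 0, 0, 0, -1],
  [0, 0, -0.35, 0, 0, 0, -1],
  [0, 0, -0.15, 0, 0, 0, -1],
  [0, 0, 0, 0, 0, 0, -1],
  [0, 0, 0, 0, 0, 0, -1],
])

```text
time_s: 14.58
eef_pos: [561.1, 1.0, 30.3]
ee_rot: [-0.0, 0.113, 0.994, 0.0]
force: [-0.3, 0.2, 0.1]
grip_width: 0.457
```

play_rows([
  [0, 0, -0.05, 0, 0, 0, -1],
  [0, 0, -0.05, 0, 0, 0, -1],
  [0, 0, 0, 0, 0, 0, -1],
  [0, 0, 0, 0, 0, 0, -1],
])

```text
time_s: 14.92
eef_pos: [561.8, 0.9, 26.7]
ee_rot: [0.001, 0.113, 0.994, -0.0]
force: [-0.7, 1.1, 4.8]
grip_width: 0.46
```

play_rows([
  [0, 0, 0, 0, 0, 0, 0.5],
  [0, 0, 0, 0, 0, 0, 1],
  [0, 0, 0, 0, 0, 0, 1],
  [0, 0, 0, 0, 0, 0, 1],
  [0, 0, 0.6, 0, 0, 0, 1],
  [0, 0, 0.8, 0, 0, 0, 1],
  [0, 0, 0.8, 0, 0, 0, 1],
  [0, 0, 0.6, 0, 0, 0, 1],
])

```text
time_s: 15.58
eef_pos: [561.7, 0.9, 140.4]
ee_rot: [0.001, 0.113, 0.994, -0.0]
force: [-0.6, 0.2, 0.2]
grip_width: 1.0
```

play_rows([
  [0.58, -0.145, 0, 0, 0, -0.97, 1],
  [0.58, -0.145, 0, 0, 0, -0.96, 1],
  [0.58, -0.145, 0, 0, 0, -0.96, 1],
  [0.58, -0.145, 0, 0, 0, -0.96, 1],
  [0.58, -0.145, 0, 0, 0, -0.96, 1],
  [0, 0, 0, 0, 0, -0.96, 1],
  [0, 0, 0, 0, 0, 0, 1],
  [0, 0, 0, 0, 0, 0, 1],
])

```text
time_s: 16.25
eef_pos: [677.1, -28.0, 137.4]
ee_rot: [-0.0, 0.403, 0.915, -0.0]
force: [-0.4, -0.1, 1.1]
grip_width: 1.0
```

Run:
```python
from h import *
c=shot("wrist","w5.png"); print(c["s"]["eef_pos"],c["s"]["ee_rot"])
```

```text
[677.0550666  -27.96040693 137.44705739] [-4.52585499e-04  4.02507936e-01  9.15416379e-01 -9.54712573e-05]
```

View pics/w5.png

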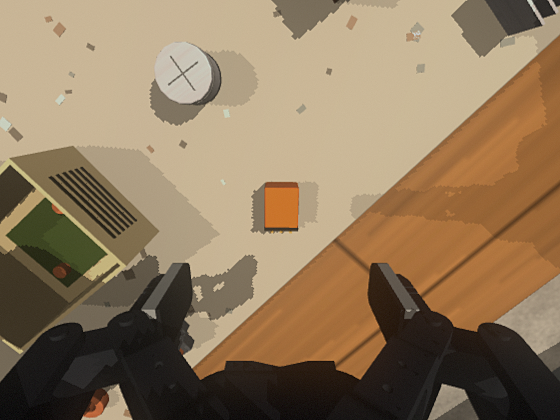

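play_rows([
  [0.02, 0, -0.85, 0, 0, 0, 1],
  [0, 0, -0.85, 0, 0, 0, 1],
  [0, 0, -0.65, 0, 0, 0, 1],
  [0, 0, -0.3, 0, 0, 0, 1],
  [0, 0, -0.18, 0, 0, 0, 1],
  [0, 0, 0, 0, 0, 0, 1],
  [0, 0, 0, 0, 0, 0, 1],
])

```text
time_s: 16.88
eef_pos: [678.9, -28.2, 26.4]
ee_rot: [0.001, 0.404, 0.915, 0.0]
force: [0.1, -0.6, 0.1]
grip_width: 1.001
```

play_rows([
  [0, 0, 0, 0, 0, 0, -1],
  [0, 0, 0, 0, 0, 0, -1],
  [0, 0, 0, 0, 0, 0, -1],
  [0, 0, 0, 0, 0, 0, -1],
  [0, 0, 0, 0, 0, 0, -1],
  [0, 0, 0, 0, 0, 0, -1],
  [0, 0, 0, 0, 0, 0, -1],
  [0, 0, 0, 0, 0, 0, -1],
])

```text
time_s: 17.55
eef_pos: [678.4, -28.1, 25.2]
ee_rot: [0.0, 0.404, 0.915, 0.0]
force: [-0.7, 0.2, 3.8]
grip_width: 0.321
```

play_rows([
  [0, 0, 0.4, 0, 0, 0, -1],
  [0, 0, 0.6, 0, 0, 0, -1],
  [0, 0, 0.6, 0, 0, 0.97, -1],
  [0, 0, 0, 0, 0, 0.97, -1],
  [0, 0, 0, 0, 0, 0.97, -1],
  [0, 0, 0, 0, 0, 0.97, -1],
  [0, 0, 0, 0, 0, 0.97, -1],
  [0, 0, 0, 0, 0, 0.97, -1],
])

```text
time_s: 18.22
eef_pos: [677.9, -28.0, 88.2]
ee_rot: [-0.0, 0.108, 0.994, 0.0]
force: [-0.5, 0.3, 0.0]
grip_width: 0.313
```

play_rows([
  [-0.33, 0.17, 0, 0, 0, 0.97, -1],
  [-0.32, 0.17, 0, 0, 0, 0.97, -1],
  [-0.32, 0.17, 0, 0, 0, 0, -1],
  [-0.32, 0.18, 0, 0, 0, 0, -1],
  [0, 0, 0, 0, 0, 0, -1],
  [0, 0, 0, 0, 0, 0, -1],
])

```text
time_s: 18.72
eef_pos: [626.6, -0.4, 88.7]
ee_rot: [-0.0, 0.009, 1.0, -0.0]
force: [-0.3, 0.0, 0.6]
grip_width: 0.313
```

play_rows([
  [0, 0, -0.6, 0, 0, 0, -1],
  [0, 0, -0.5, 0, 0, 0, -1],
  [0, 0, -0.25, 0, 0, 0, -1],
  [0, 0, -0.12, 0, 0, 0, -1],
  [0, 0, 0, 0, 0, 0, -1],
  [0, 0, 0, 0, 0, 0, -1],
])

```text
time_s: 19.22
eef_pos: [627.2, -0.7, 30.6]
ee_rot: [0.001, 0.01, 1.0, -0.0]
force: [-0.4, -0.0, -0.3]
grip_width: 0.315
```

play_rows([
  [0, 0, -0.06, 0, 0, 0, -1],
  [0, 0, -0.05, 0, 0, 0, -1],
  [0, 0, -0.03, 0, 0, 0, -1],
  [0, 0, 0, 0, 0, 0, -1],
  [0, 0, 0, 0, 0, 0, -1],
])

```text
time_s: 19.63
eef_pos: [626.9, -0.6, 25.2]
ee_rot: [0.001, 0.009, 1.0, -0.0]
force: [-1.5, -0.8, 6.3]
grip_width: 0.317
```

Contact; release, rise, and back off toward the robot side high up for a check.

play_rows([
  [0, 0, 0, 0, 0, 0, 0.2],
  [0, 0, 0, 0, 0, 0, 0.2],
  [0, 0, 0, 0, 0, 0, 0.2],
  [0, 0, 0.5, 0, 0, 0, 0.2],
  [0, 0, 0.8, 0, 0, 0, 0.2],
  [0, 0, 0.9, 0, 0, 0, 0.2],
  [0, 0, 0.9, 0, 0, 0, 1],
  [0, 0, 0.9, 0, 0, 0, 1],
])

```text
time_s: 20.3
eef_pos: [626.3, -0.4, 185.9]
ee_rot: [-0.0, 0.009, 1.0, 0.0]
force: [-0.4, 0.2, -0.4]
grip_width: 0.859
```

play_rows([
  [-0.95, 0, 0.2, 0, 0, 0, 1],
  [-0.95, 0, 0.2, 0, 0, 0, 1],
  [-0.95, 0, 0.2, 0, 0, 0, 1],
  [-0.95, 0, 0.2, 0, 0, 0, 1],
  [-0.95, 0, 0.2, 0, 0, 0, 1],
  [-0.95, 0, 0.2, 0, 0, 0, 1],
  [-0.95, 0, 0.2, 0, 0, 0, 1],
  [-0.3, 0, 0, 0, 0, 0, 1],
])

```text
time_s: 20.97
eef_pos: [345.5, 0.0, 241.3]
ee_rot: [0.001, 0.009, 1.0, -0.0]
force: [0.3, -0.5, 0.8]
grip_width: 1.0
```

Run:
```python
from h import *
c=shot("top","top9.png")
for n,b,z,lo,hi in [("cage",(150,185,240,265),70,62,80),("fan",(150,185,240,265),95,86,105),("tall",(330,253,395,295),80,65,90),("squat",(262,214,300,245),54,40,65),("relay",(262,185,300,213),42,32,52),("trans",(350,158,382,186),54,40,62),("heat",(168,155,205,183),52,42,60)]:
    try: r,m,k=rect(c,b,z,lo,hi); print(n,np.round(r[0],1),np.round(r[1],1),round(r[2],1),"mean",np.round(m,1),k)
    except Exception as e: print(n,e)
cv2.imwrite("pics/t9.png",cv2.resize(c["pixels"][140:315,95:455,::-1],None,fx=2.2,fy=2.2))
print(sensors.sense()["eef_pos"])
```

```text
cage [565.2 180.1] [121.2 110. ] 76.9 mean [563.4 178.9] 1865
fan [566.1 179.3] [62.5 63.1] 76.0 mean [566.3 180. ] 472
tall [ 461.3 -192.7] [24.5 21.9] 89.9 mean [ 461.1 -192.3] 110
squat [561.1   1. ] [38.7 36.5] 89.9 mean [560.8   1.1] 242
relay [ 6.296e+02 -4.000e-01] [27.7 42.2] 89.8 mean [628.5  -1.3] 202
trans [ 687.6 -206.8] [43.9 36.8] 80.8 mean [ 687.8 -205.8] 281
heat [699.  232.5] [ 4.2 40. ] 86.2 mean [698.9 232.4] 35
[ 3.45521287e+02 -6.03367552e-02  2.40991359e+02]
```

View pics/t9.png

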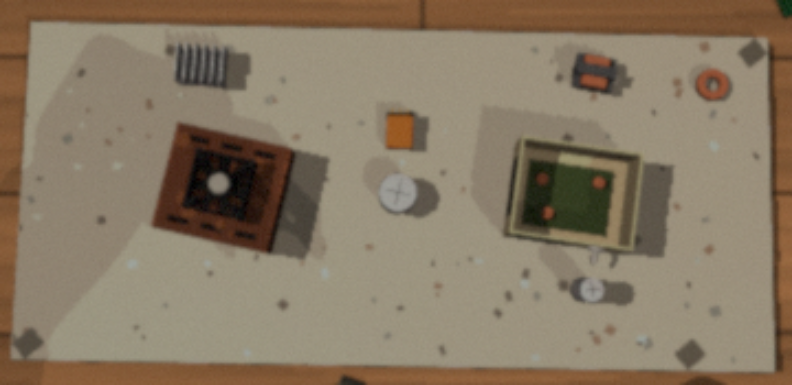

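```bash
python3 -c "
from h import *
print(order.finish_job())"
```

```text
the job is handed in; nothing more can be done
None
```

I laid out all four parts, released them and backed the arm clear. The job was handed in at about 21 s. It reports no verdict, so the figures below come from a last top-camera check, good to about 2 mm.

| Part | Measured at the end | Allowed |
|---|---|---|
| Fan on cage | about 1 mm off centre, about 1° off square | 12 mm, 11° |
| Squat can | about 1 mm from midway | 15 mm |
| Relay | flat, about 66 mm behind the can (gap about 2.5–3 cm), on the slab's x axis to about 2 mm, blades pointing away from the robot | 48–82 mm, 20 mm sideways |
| Tall can | upright, about 30 mm clear of the switch wall, about 2 mm sideways of the switch | 15–45 mm, 15 mm sideways |

- **Bystanders:** The transformer measures the same as at the start to within 1 mm. The ring and heatsink I judged only by eye in the last picture, and both look unmoved.
- **Check that disagreed:** The heatsink's depth reading shifted by 9 mm in y between the two pictures. I put this down to the mask catching a different fin, since each time it covered a strip only 4–5 mm wide. The arm never went near the heatsink.

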